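Load the disc mixer and find its heavy side

TASK

The last sample pot still stands on the bench beside the inclined disc mixer: set it upright and fully home in the disc's one empty cup. Then, with the motor off, turn the disc round by hand and feel through its even drag which side the unequally filled pots make heavy. Bring that heavy side to the lowest point and finish still gripping the disc there (by a pot or the hub nut), with everything at rest, so that a counterweight can be fitted opposite; do not shove the jar, the dropper bottle or the timer about.

Things in the scene. Friction and masses are not known exactly. Their poses are not given: they have to be found in the camera images.
- pot_centre (a point): The loose sample pot: an opaque white plastic cylinder with a ribbed screw cap, also white, 46 mm in diameter (cap and body alike) and 75 mm tall, about 35 g, standing upright on the bench. This point is its centre, half-way up (37.5 mm above its underside); z is its axis, towards the cap.
- cup (a point): The disc's one empty cup: grey, round, bore 50 mm, wall 3 mm, rim 24 mm above its floor. This point is the centre of its floor, where the pot's underside rests; it lies 88 mm from the disc's axis, 3 mm above the disc's face, and turns with the disc. z is the cup's axis, outwards, inclined like axis z (a seated pot leans 30 degrees but stays in at every turn); x points at the disc's axis.
- axis (a point): Middle of the disc's upper face; it does not turn. z: axis of rotation, outwards, inclined 30 degrees from vertical towards the mixer's front. -x points straight down the slope to the disc's lowest point, y is level. Aluminium disc 250 mm across, 10 mm thick; six cups at 88 mm radius, 60 degrees apart; five hold pots like the loose one, 51 mm of each above the cup rims, 42 mm between pots.
- disc (a joint): Angle of the disc about axis z, rad, counter-clockwise from above, no stops; 0: empty cup lowest. The stopped drive drags evenly, about 0.12 N m either way, so the disc stays where it is left. The five closed pots are filled unequally, unseen: one side, anywhere in the 3/5 of the circle opposite the cup, pulls down with 0.09 N m at most (1 N at the pots); at the start it is well away from lowest.
- hub (a point): Black ribbed hub nut in the middle of the disc's face, turning with it: 36 mm in diameter, 20 mm high; this point is its centre, half-way up. x, y, z as axis when disc is 0. The loose pot, once in its cup, evens out the empty place and adds nothing to the disc's imbalance.
- mixer: The disc mixer, fixed to the bench: white base 210 by 190 mm, 54 mm high, two cheeks up to 122 mm and a grey motor head under the disc. Origin under the base, x to its back, z up; its disc's middle is 142 mm above the bench.
- jar_mid (a point): Bystander: amber glass jar with a white lid, 66 mm in diameter, 85 mm tall; this point is its centre.
- dropper_mid (a point): Bystander: small clear bottle with a black cap, 36 mm in diameter, 85 mm tall; this point is its centre.
- timer_mid (a point): Bystander: flat white timer, 55 by 75 by 22 mm; this point is its centre.
Not all that is in view belongs to the job. What is shaped like the part that bears pot_centre but brown, green or yellow is not meant.

How it is judged:
On the way:
1. the loose pot is fully home and upright in the empty cup (z of pot_centre in the frame of cup between 0.033 and 0.0415 m and x of pot_centre in the frame of cup between -0.006 and 0.006 m and y of pot_centre in the frame of cup between -0.006 and 0.006 m and angle between pot_centre's own z axis and vertical below 0.8 rad), for 0.2 s.
At the end, for the whole second after the job is handed in: The disc is at rest with its heavy side (fill_c0, hidden in the disc 88 mm from its axis) within 0.3 rad (17 degrees) of the lowest point, the fingers still grip it, a pot on it or the hub nut (over 1 N), and the loose pot sits upright in its cup (height within 4 mm, middle within 6 mm) (all of step 1 and x of fill_c0 in the frame of axis below -0.0841 m and velocity of joint disc between -0.03 and 0.03 rad/s and (contact force between the fingers and disc above 1 N or contact force between the fingers and pot above 1 N)); the arm keeps its last pose, push and grip.
It fails at once if the jar, the dropper bottle or the timer is shoved or knocked over (moved more than 25 mm) (distance of any of jar_mid, dropper_mid, timer_mid from where it was at the start of the episode above 0.025 m).
It also fails if it takes over 69 s, if anything falls off the work surface, if the arm or the gripper's body presses on something with over 40 N, if the wrist force passes 120 N, or if a joint passes its speed limit or range.

ROBOT

A 7-joint arm with a two-finger parallel gripper is mounted at the origin on the work surface. World frame = base frame: x ahead of the robot, y to its left, z up, the work surface at z = 0. Lengths are in m, angles in rad, forces in N, time in s.
With the tool pointing down it reaches from about 0.425 to 1.025 m from the base axis. Payload 9.4 kg.
Tool frame: the origin (TCP) lies midway between the tips of the shut fingers; the grasp point (between the pads) lies ctrl.pinch_z behind it (ctrl.pinch_z is the distance from the TCP to the grasp point, in m); z points along the fingers, y is the line along which they close (so a half turn about z gives the same grasp; the last joint's range is limited). The gripper opens to 85 mm and grips with 20 to 120 N. Pads are 22 mm wide; open, the fingers measure 114 mm over their backs; the gripper's body (76 mm by 85 mm) begins 54 mm behind the grasp point. The pads swing forward as they close: fully open they stand 13 mm farther back than shut.
Start: joints at [-0.077, 0.599, -0.003, 1.599, 0.002, 0.943, -0.08], TCP at [0.725, -0, 0.2] pointing down, gripper open.
Joint ranges: [-2.57, 2.57], [-0.35, 1.97], [-1.29, 1.29], [0.11, 2.56], [-1.05, 4.19], [0.11, 1.86], [-2.63, 2.63]. Speed limits (rad/s): [2.22, 2.22, 3.01, 3.01, 3.14, 3.14, 3.14].

INTERFACE

Orientations are given as a 3x3 rotation matrix whose columns are the frame's x, y, z axes.
In Python, from rig import telemetry, imaging, ctrl gives the robot as it stands.
- The arm moves only by the shell command python3 -m jog 'ROWS' [OPENING] [FORCE]. ROWS is JSON, a list that holds one entry, the list of rows, each a list of 6 numbers: the shift along the world's x, y, z in units of 50 mm (1.0 is 50 mm), then the turn, a rotation vector about the world's x, y, z in units of 6 degrees (1.0 is 6 degrees). In form: [[[x, y, z, rx, ry, rz], ...]]. A call has 1 to 20 rows; each row shifts and turns the commanded pose from where the row before left it; what a row does not reach is not made up. A row lasts 1/10 s, in which the tool goes at most 50 mm and 8.59 degrees, less where a joint would pass 70% of its speed; a pose out of reach is approached as far as the arm can. A call is refused whole if a number of a shift passes 1 or a number of a turn 1, either way. A call with a gripper value outside its range is refused whole. OPENING is the closure, from 0 (fully open) to 1 (shut), set as the call begins (- or left out, the last holds). The fingers move at their own pace and stop on an object; FORCE is the grip in N (left out, the last holds). Time passes only in rows, so rows that do not move let the fingers close. It gives the time, the measured TCP pose, the force, the opening and the grip force at its end, in the units of the state.
- telemetry.get_obs(): the state, without advancing time (a new reading comes with each control period).
- imaging.grab_frame(name): name is "scene" or "side" or "wrist"; returns a dict with "pixels" (384x512x3 uint8, blue, green, red), "depth" (384x512 float32, m along the optical axis (not along the pixel's ray), 0 where there is no reading), "fx", "fy", "cx", "cy" (pixels), "R" (3x3) and "t" (3): a world point X has camera coordinates R X + t. Camera axes: x right, y down, z forward; pixel columns grow to the right and rows downward; lengths in m; the calibration is good to about 2 mm. A picture is of the moment at which its call begins.
- ctrl.finish_job(): hands the job in; it is judged then, once.
The state is a dict: "t": time; "joint_positions": joint angles; "joint_vel": joint speeds; "joint_torque": joint torques, N m; "position": TCP position; "orientation": TCP orientation; "force": force on the tool from outside, world axes, zero at the start; "torque": the same for the moment, N m; "finger_gap": finger opening in m; "finger_force": force on a finger pad.
Only numpy, scipy, OpenCV 4.12 (cv2) and the standard library are available. Lean on these libraries where they do the work, as an engineer would, in place of code of your own. Each camera call takes 0.05 s, during which the arm holds its last target. There are 200 camera calls.

## Working session

There is one attempt and no reset: what is moved stays moved. The work goes in short steps, Python scripts to look and compute and a shell command to move; the robot and the scene stay as the last step left them, time stands still between calls to the robot, and variables do not carry over. Pictures are saved under pics/ and viewed, at most 10 in all, crops included, and the job is handed in when it is done.

```bash
ls; mkdir -p pics; python3 - <<'E'
from rig import telemetry, imaging, ctrl
import cv2,numpy as np
for n in("scene","side"):
    f=imaging.grab_frame(n); cv2.imwrite(f"pics/{n}0.png",f["pixels"]); np.savez(f"pics/{n}0.npz",**f)
    print(n,f["fx"],f["cx"],f["cy"],np.round(f["R"],3).tolist(),f["t"])
print(ctrl.pinch_z, {k:np.round(v,3).tolist() for k,v in telemetry.get_obs().items()})
E
```

```text
pics
scene 371.82868542894573 257.392606711794 189.89301158849784 [[-0.28, 0.96, 0.017], [0.578, 0.183, -0.795], [-0.766, -0.213, -0.606]] [ 0.21972445 -0.20950673  1.30285119]
side 432.2147928318699 256.38813956239375 195.19703415226576 [[0.861, -0.509, 0.014], [-0.313, -0.551, -0.774], [0.401, 0.662, -0.633]] [-0.48071516  0.20687839  0.73937822]
0.0187 {'t': 0.1, 'joint_positions': [-0.077, 0.6, -0.003, 1.6, 0.002, 0.943, -0.08], 'joint_vel': [0.001, -0.002, -0.0, -0.002, 0.001, 0.0, -0.001], 'joint_torque': [0.005, -77.8, 1.57, -25.863, 0.013, 0.006, 0.0], 'position': [0.725, -0.0, 0.199], 'orientation': [[-0.0, 1.0, -0.001], [1.0, 0.0, -0.0], [-0.0, -0.001, -1.0]], 'force': [0.055, 0.039, 0.388], 'torque': [0.036, 0.021, -0.003], 'finger_force': 0.0, 'finger_gap': 0.086}
```

View pics/scene0.png

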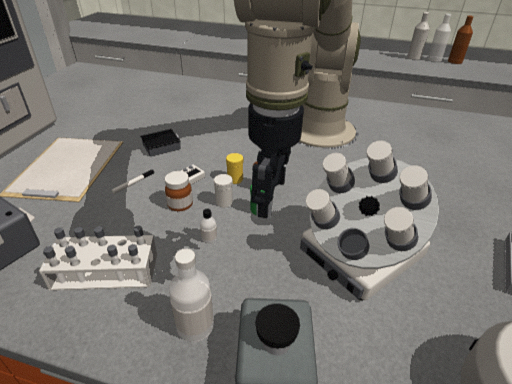

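View pics/side0.png

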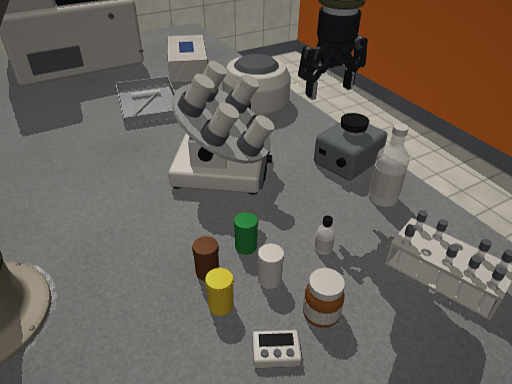

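The scene view shows the loose white pot at (223,190), with the jar at (178,190), the dropper at (208,227) and the timer at (193,173). The disc hub is at (370,205) and the empty cup at (353,243). In the side view the pot is at (270,266), next to the green, brown and yellow decoys.

```bash
cat > h.py <<'E'
import numpy as np,cv2
def pts(f):
    d=f["depth"];v,u=np.mgrid[:d.shape[0],:d.shape[1]]
    c=np.stack([(u-f["cx"])/f["fx"]*d,(v-f["cy"])/f["fy"]*d,d],-1)
    return (c-f["t"])@f["R"]           # world points per pixel
def proj(f,X):
    c=f["R"]@np.asarray(X,float)+f["t"]; return np.array([f["fx"]*c[0]/c[2]+f["cx"],f["fy"]*c[1]/c[2]+f["cy"]])
def circ(P):                            # xy circle fit
    A=np.c_[2*P[:,:2],np.ones(len(P))];s=np.linalg.lstsq(A,(P[:,:2]**2).sum(1),rcond=None)[0]
    return s[:2],np.sqrt(s[2]+s[:2]@s[:2])
E
python3 - <<'E'
from h import *
for n,seeds in(("scene",dict(pot=(223,190),drop=(208,233),jar=(178,190),timer=(193,173),yellow=(235,167))),("side",dict(pot=(270,266),drop=(325,238),jar=(324,300),timer=(277,355),green=(246,233),brown=(206,258),yellow=(220,292)))):
    f=dict(np.load(f"pics/{n}0.npz"));P=pts(f);W=P.reshape(-1,3)
    for k,(u,v) in seeds.items():
        p=P[v,u]; m=(np.hypot(*(W[:,:2]-p[:2]).T)<.045)&(W[:,2]>.012)&(W[:,2]<.12)
        Q=W[m]; 
        q=Q[Q[:,2]>Q[:,2].max()-.006]; print(n,k,np.round(p,3),"top",np.round(q.mean(0),3),len(q),"ext",np.round(Q.min(0),3),np.round(Q.max(0),3))
    # disc plane
    hu=(370,205) if n=="scene" else (225,112)
    if n=="scene":
        mm=np.zeros(P.shape[:2],np.uint8)
        for u,v in((385,222),(350,205),(352,215),(395,205),(375,185),(378,238),(345,195),(388,245),(340,222)):
            mm[v-2:v+3,u-2:u+3]=1
        D=P[mm>0]
        for i in range(4):
            c=D.mean(0);nrm=np.linalg.svd(D-c)[2][2];nrm*=np.sign(nrm[2]);r=(D-c)@nrm
            if i<3: D=D[abs(r)<2.5*abs(r).mean()+1e-4]
        print("plane n",nrm,"tilt",np.degrees(np.arccos(nrm[2])),"dir",np.degrees(np.arctan2(nrm[1],nrm[0])),len(D))
        print("hub px",P[205,370],"h above",(P[205,370]-c)@nrm,"cup px",P[243,353],(P[243,353]-c)@nrm)
        np.savez("pics/plane.npz",n=nrm,c=c)
        hgt=(W-c)@nrm; I=f["pixels"].reshape(-1,3)
        m=(hgt>.015)&(hgt<.026)&(I.max(1)<60)&(np.linalg.norm(W-P[205,370],axis=1)<.03);print("hub",W[m].mean(0),m.sum())
E
```

```text
scene pot [ 0.494 -0.175  0.055] top [ 0.478 -0.181  0.076] 173 ext [ 0.454 -0.203  0.012] [ 0.501 -0.159  0.079]
scene drop [ 0.628 -0.162  0.035] top [ 0.613 -0.168  0.086] 45 ext [ 0.602 -0.185  0.012] [ 0.631 -0.15   0.088]
scene jar [ 0.541 -0.274  0.067] top [ 0.522 -0.285  0.086] 218 ext [ 0.497 -0.317  0.012] [ 0.551 -0.255  0.089]
scene timer [ 0.413 -0.295  0.028] top [ 0.399 -0.305  0.025] 116 ext [ 0.371 -0.337  0.013] [ 0.438 -0.273  0.03 ]
scene yellow [ 0.39  -0.179  0.057] top [ 0.374 -0.187  0.076] 139 ext [ 0.347 -0.21   0.012] [ 0.397 -0.164  0.079]
plane n [-0.50061136  0.44532995  0.74234056] tilt 42.068821411987685 dir 138.3445971603945 225
hub px [0.58109654 0.16644957 0.16034949] h above 0.017557771710920166 cup px [0.6383893  0.14777725 0.10576982] -0.05995567413758031
hub [0.57534567 0.16771894 0.15941831] 104
side pot [ 0.465 -0.203  0.064] top [ 0.477 -0.185  0.074] 411 ext [ 0.454 -0.208  0.012] [ 0.501 -0.161  0.077]
side drop [ 0.603 -0.183  0.047] top [ 0.613 -0.171  0.083] 57 ext [ 0.595 -0.189  0.012] [ 0.626 -0.156  0.086]
side jar [ 0.5   -0.31   0.069] top [ 0.514 -0.294  0.084] 678 ext [ 0.484 -0.324  0.012] [ 0.544 -0.265  0.087]
side timer [ 0.4   -0.331  0.022] top [ 0.407 -0.317  0.022] 1093 ext [ 0.365 -0.355  0.012] [ 0.444 -0.286  0.026]
side green [ 0.471 -0.108  0.061] top [ 0.481 -0.09   0.073] 324 ext [ 0.458 -0.112  0.012] [ 0.505 -0.066  0.076]
side brown [ 0.377 -0.13   0.064] top [ 0.384 -0.117  0.073] 434 ext [ 0.362 -0.175  0.012] [ 0.408 -0.087  0.076]
side yellow [ 0.364 -0.21   0.066] top [ 0.372 -0.191  0.073] 496 ext [ 0.349 -0.214  0.012] [ 0.396 -0.167  0.076]
```

```bash
python3 - <<'E'
from h import *
from scipy.optimize import minimize_scalar
rng=np.random.default_rng(0)
hub=np.array([.573,.168,.159]); out={}
for n in("scene","side"):
    f=dict(np.load(f"pics/{n}0.npz"));P=pts(f).reshape(-1,3)
    Q=P[(np.linalg.norm(P-hub,axis=1)<.13)&(P[:,2]>.06)]
    best=(0,)
    for a in np.radians(np.arange(0,360,2)):
        nr=np.array([.5*np.cos(a),.5*np.sin(a),np.sqrt(.75)])
        h=(Q-hub)@nr+.02
        s=(abs(h)<.002).sum()
        if s>best[0]: best=(s,np.degrees(a),nr)
    s,a,nr=best; h=(Q-hub)@nr+.02; D=Q[abs(h)<.004]; c=D.mean(0); n2=np.linalg.svd(D-c)[2][2];n2*=np.sign(n2[2])
    print(n,s,a,len(D),"fit tilt",np.degrees(np.arccos(n2[2])),"dir",np.degrees(np.arctan2(n2[1],n2[0])),"face off",np.median((D-hub)@nr))
    # pot caps: height band  73..80 above face
    e1=np.array([-nr[0],-nr[1],0])/.5; ax=e1-nr*(e1@nr);ax/=np.linalg.norm(ax); ay=np.cross(nr,ax)
    B=Q if 0 else P[(np.linalg.norm(P-hub,axis=1)<.17)]
    h=(B-hub)@nr+.02
    T=B[(h>.073)&(h<.083)]; xy=np.c_[(T-hub)@ax,(T-hub)@ay]; r=np.hypot(*xy.T); th=np.degrees(np.arctan2(xy[:,1],xy[:,0]))
    k=(r>.06)&(r<.12);ph=np.degrees(np.angle(np.exp(6j*np.radians(th[k])).mean()))/6
    print(" caps n",k.sum(),"phase mod60",ph,"hist",np.histogram((th[k]-ph+30)%360,np.arange(0,361,60))[0], "meanr",r[k].mean())
E
```

```text
scene 1984 320.0 3893 fit tilt 30.04823944640834 dir -37.25803812517741 face off -0.01816336659064947
 caps n 1824 phase mod60 23.41701355764286 hist [334 116 262   0 585 527] meanr 0.08618648347749037
side 1044 328.0 1638 fit tilt 29.938280646089165 dir -35.95900595887258 face off -0.01962813198552367
 caps n 890 phase mod60 21.010616492531835 hist [234 223 207   0  93 133] meanr 0.08916413340998312
```

```bash
python3 -m jog '[[[-0.62,-0.46,0,0,0,0],[-0.62,-0.46,0,0,0,0],[-0.62,-0.46,0,0,0,0],[-0.62,-0.46,0,0,0,0],[-0.62,-0.46,0,0,0,0],[-0.62,-0.46,0,0,0,0],[-0.62,-0.46,0,0,0,0],[-0.62,-0.46,0,0,0,0],[0,0,-0.6,0,0,0],[0,0,-0.4,0,0,0],[0,0,0,0,0,0],[0,0,0,0,0,0]]]' 0
python3 - <<'E'
from h import *
from rig import imaging
f=imaging.grab_frame("wrist");cv2.imwrite("pics/w1.png",f["pixels"])
P=pts(f).reshape(-1,3);m=(np.hypot(P[:,0]-.478,P[:,1]+.183)<.035)&(P[:,2]>.068)&(P[:,2]<.085)
print(m.sum(),P[m].min(0),P[m].max(0),proj(f,[.478,-.183,.075]))
# refine disc
nr=np.array([.5*np.cos(np.radians(-36.6)),.5*np.sin(np.radians(-36.6)),np.sqrt(.75)]);up=np.array([-np.cos(np.radians(-36.6)),-np.sin(np.radians(-36.6)),0])
ax=up-nr*(up@nr);ax/=np.linalg.norm(ax);ay=np.cross(nr,ax);hub=np.array([.573,.168,.159])
from scipy.optimize import least_squares
for n in("scene","side"):
    g=dict(np.load(f"pics/{n}0.npz"));P=pts(g).reshape(-1,3)
    h=(P-hub)@nr+.02;B=P[(np.linalg.norm(P-hub,axis=1)<.17)&(h>.0755)&(h<.085)]
    xy=np.c_[(B-hub)@ax,(B-hub)@ay];th=np.degrees(np.arctan2(xy[:,1],xy[:,0]));r=np.hypot(*xy.T);C=[];K=[]
    print(n,"cap h",np.median(((B-hub)@nr+.02)))
    for k in(0,1,2,4,5):
        d=(th-(60*k+22)+180)%360-180;m=(abs(d)<18)&(r>.055)&(r<.12)
        if m.sum()>40:
            q=xy[m].astype(np.float32);c,R=cv2.minEnclosingCircle(q);C.append(c);K.append(k);print(k,m.sum(),np.round(c,4),round(R,4))
    C=np.array(C);K=np.array(K)
    s=least_squares(lambda p:(C-p[:2]-.088*np.c_[np.cos(p[2]+K*np.pi/3),np.sin(p[2]+K*np.pi/3)]).ravel(),[0,0,.38],loss="soft_l1",f_scale=.002)
    print(s.x,np.degrees(s.x[2]),"hub top",hub+ax*s.x[0]+ay*s.x[1],np.round(s.fun,4))
E
```

```text
t: 1.3
position: [0.477, -0.1839, 0.1497]
orientation: [[-0.0, 1.0, -0.001], [1.0, 0.0, 0.0], [0.0, -0.001, -1.0]]
force: [0.2, -0.2, 0.2]
finger_gap: 0.0851
finger_force: 0.0
1839 [ 0.45364668 -0.20570723  0.06815992] [ 0.5004836  -0.15971028  0.07667945] [253.43100505 189.2143306 ]
scene cap h 0.08120440776748623
0 416 [0.0784 0.0348] 0.0237
1 368 [0.009  0.0899] 0.0246
2 414 [-0.0721  0.0583] 0.0239
4 574 [-0.0171 -0.0834] 0.0237
5 523 [ 0.0651 -0.0517] 0.024
[-0.00372075  0.00318287  0.37168191] 21.29580450649062 hub top [0.57368918 0.16352355 0.15713963] [ 0.0001 -0.0003 -0.0006 -0.0003  0.0003  0.0001 -0.      0.0004  0.0001
  0.0001]
side cap h 0.08053466367929332
0 212 [0.076  0.0363] 0.0269
1 245 [0.0056 0.0925] 0.0247
2 216 [-0.075   0.0614] 0.0243
4 141 [-0.0199 -0.082 ] 0.0233
5 189 [ 0.0606 -0.0491] 0.0246
[-0.00695506  0.00548539  0.3677227 ] 21.068958947697716 hub top [0.57456505 0.16000501 0.15552247] [ 0.0008 -0.0008 -0.0011  0.0001  0.0004  0.0006  0.0007 -0.0006 -0.0009
  0.0007]
```

View pics/w1.png

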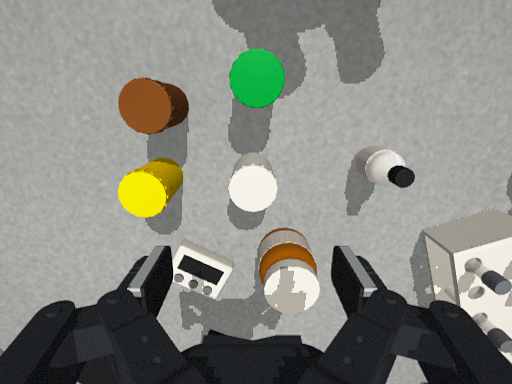

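The wrist view shows the white cap centred at (253,190) between the fingers, with clear room on both sides. I'll go down and grip.

```bash
python3 -m jog '[[[0,0.02,-0.6,0,0,0],[0,0,-0.6,0,0,0],[0,0,-0.6,0,0,0],[0,0,-0.5,0,0,0],[0,0,0,0,0,0]]]' 0
python3 -m jog '[[[0,0,0,0,0,0],[0,0,0,0,0,0],[0,0,0,0,0,0],[0,0,0,0,0,0],[0,0,0,0,0,0],[0,0,0,0,0,0]]]' 1 40
python3 -m jog '[[[0,0,0.5,0,0,0],[0,0,1,0,0,0],[0,0,1,0,0,0],[0,0,1,0,0,0],[0,0,1,0,0,0],[0,0,0,0,0,0]]]'
python3 - <<'E'
from h import *
from rig import imaging,telemetry
from scipy.spatial.transform import Rotation as Ro
o=telemetry.get_obs();R=np.array(o["orientation"])
nr=np.array([.5*np.cos(np.radians(-36.6)),.5*np.sin(np.radians(-36.6)),np.sqrt(.75)]);up=np.array([-np.cos(np.radians(-36.6)),-np.sin(np.radians(-36.6)),0])
ax=up-nr*(up@nr);ax/=np.linalg.norm(ax);ay=np.cross(nr,ax)
a=np.radians(201.2);rad=ax*np.cos(a)+ay*np.sin(a)
for s in(1,-1):
    y=s*rad;T=np.c_[np.cross(y,-nr),y,-nr];print(s,"rotvec/6deg",Ro.from_matrix(T@R.T).as_rotvec(degrees=True)/6)
face=np.array([.574,.162,.1565])-.02*nr;cup=face+.003*nr+.088*rad
print("face",face,"cup",cup,"rad",rad,"n",nr)
f=imaging.grab_frame("wrist");cv2.imwrite("pics/w2.png",f["pixels"])
P=pts(f).reshape(-1,3);L=(P-np.array(o["position"]))@R
m=(abs(L[:,0])<.035)&(abs(L[:,1])<.03)&(L[:,2]>-.06)&(L[:,2]<.08)
print(m.sum(),L[m].min(0),L[m].max(0)); I=f["pixels"].reshape(-1,3);w=m&(I.min(1)>150);print("white",w.sum(),L[w].min(0),L[w].max(0),o["position"],np.round(o["joint_positions"],2))
E
```

```text
t: 1.85
position: [0.4765, -0.1824, 0.0331]
orientation: [[-0.001, 1.0, -0.003], [1.0, 0.001, 0.001], [0.001, -0.003, -1.0]]
force: [-0.2, 0.1, -0.2]
finger_gap: 0.0856
finger_force: 0.0
t: 2.45
position: [0.478, -0.1833, 0.0366]
orientation: [[0.0, 1.0, 0.003], [1.0, -0.0, -0.001], [-0.001, 0.003, -1.0]]
force: [-1.1, 1.2, 11.1]
finger_gap: 0.0438
finger_force: 39.0
t: 3.05
position: [0.4799, -0.184, 0.2673]
orientation: [[0.001, 1.0, 0.012], [1.0, -0.001, -0.003], [-0.003, 0.012, -1.0]]
force: [-0.1, 0.3, -0.3]
finger_gap: 0.0435
finger_force: 40.8
1 rotvec/6deg [ 2.47138434  4.49943348 -2.49655112]
-1 rotvec/6deg [ 6.13337716 -3.40796896 26.60931897]
face [0.56597183 0.16796225 0.13917949] cup [0.64319198 0.1502526  0.10075532] rad [ 0.86381732 -0.19108304 -0.4661619 ] n [ 0.40140874 -0.29811244  0.8660254 ]
7823 [-0.02302916 -0.02902839 -0.05999201] [0.02389016 0.02998397 0.03493727]
white 5122 [-0.02302916 -0.02902839 -0.04317208] [0.02389016 0.02162292 0.03451632] [ 0.4798817  -0.18404892  0.26726953] [ 0.26  0.26 -0.    2.01  0.    0.86  0.25]
```

```bash
python3 -m jog '[[[0.45,0.576,-0.06,0.25,0.45,-0.25],[0.45,0.576,-0.06,0.25,0.45,-0.25],[0.45,0.576,-0.06,0.25,0.45,-0.25],[0.45,0.576,-0.06,0.25,0.45,-0.25],[0.45,0.576,-0.06,0.25,0.45,-0.25],[0.45,0.576,-0.06,0.25,0.45,-0.25],[0.45,0.576,-0.06,0.25,0.45,-0.25],[0.45,0.576,-0.06,0.25,0.45,-0.25],[0.45,0.576,-0.06,0.25,0.45,-0.25],[0.45,0.576,-0.06,0.25,0.45,-0.25],[0,0,0,0,0,0],[0,0,0,0,0,0],[0,0,0,0,0,0]]]'
python3 - <<'E'
from h import *
from rig import imaging,telemetry
o=telemetry.get_obs();R=np.array(o["orientation"])
print(o["position"],R.round(3).tolist(),np.round(o["joint_positions"],2),o["force"],o["torque"])
for n in("wrist","scene","side"):
    f=imaging.grab_frame(n);np.savez(f"pics/{n}3.npz",**f);cv2.imwrite(f"pics/{n}3.png",f["pixels"])
    print(n,proj(f,[.643,.150,.101]))
a,b=cv2.imread("pics/wrist3.png"),cv2.imread("pics/scene3.png")
cv2.imwrite("pics/m3.png",np.hstack([a[::1,:400],b[80:464,200:600][:, :]]) if 0 else np.hstack([cv2.resize(a,(400,300)),cv2.resize(b[130:300,270:470],(400,300))]))
E
```

```text
t: 4.4
position: [0.7014, 0.1039, 0.2295]
orientation: [[0.307, 0.859, -0.41], [0.934, -0.188, 0.306], [0.185, -0.477, -0.859]]
force: [-0.6, -1.2, -0.2]
finger_gap: 0.0433
finger_force: 40.9
[0.70140684 0.10391867 0.22953214] [[0.307, 0.859, -0.41], [0.934, -0.188, 0.306], [0.185, -0.477, -0.859]] [-0.03  0.78 -0.06  1.27 -0.3   1.51 -0.27] [-0.64508295 -1.16657517 -0.18015147] [-0.34155766 -0.50292936  0.04349744]
wrist [253.81105932 169.62433515]
scene [353.5429407  246.64287633]
side [255.45176778 130.25433088]
```

View pics/m3.png

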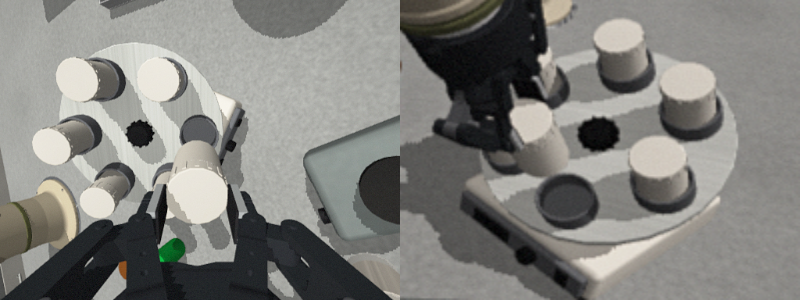

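In the wrist half the empty cup is at about (198,130), which is (253,166) at full size. That matches the predicted (254,170). I'll refine it from the wrist depth.

```bash
cat > ref.py <<'E'
from h import *
def refine(f,hub=np.array([.574,.163,.158]),cupg=np.array([.643,.150,.101])):
    P=pts(f).reshape(-1,3);I=f["pixels"].reshape(-1,3)
    nr=np.array([.401,-.298,.866]);c=hub-.02*nr
    for tol in(.01,.005,.003,.002):
        D=P[(np.linalg.norm(P-c,axis=1)<.12)&(abs((P-c)@nr)<tol)]
        m=np.median(D,0);m=D.mean(0);n2=np.linalg.svd(D-m)[2][2];nr=n2*np.sign(n2[2]);c=c+nr*((m-c)@nr)
    h=(P-c)@nr
    up=np.array([-nr[0],-nr[1],0]);ax=up-nr*(up@nr);ax/=np.linalg.norm(ax);ay=np.cross(nr,ax)
    xy=np.c_[(P-c)@ax,(P-c)@ay]
    k=(h>.015)&(h<.024)&(np.hypot(*xy.T)<.03);hc,hr=cv2.minEnclosingCircle(xy[k].astype(np.float32))
    cu=np.r_[(cupg-c)@ax,(cupg-c)@ay]
    k=(h>.0235)&(h<.029)&(np.hypot(*(xy-cu).T)<.035);cc,cr=cv2.minEnclosingCircle(xy[k].astype(np.float32))
    hc,cc=np.array(hc),np.array(cc);w=lambda q,z:c+ax*q[0]+ay*q[1]+nr*z
    d=cc-hc
    print("tilt",np.degrees(np.arccos(nr[2])),"dir",np.degrees(np.arctan2(nr[1],nr[0])),"N",len(D),"hub r",hr,"cup r",cr,k.sum(),"dist",np.linalg.norm(d),"ang",np.degrees(np.arctan2(d[1],d[0]))%360)
    print("face mid",w(hc,0),"cup floor",w(cc,.003))
    return nr,ax,ay,w(hc,0),w(cc,.003)
E
python3 - <<'E'
from ref import *
for n in("wrist","scene","side"):
    try: print(n);refine(dict(np.load(f"pics/{n}{3 if n=='wrist' else 0}.npz")))
    except Exception as e: print(e)
E
```

```text
wrist
tilt 29.94423562895554 dir -36.65518455471346 N 15493 hub r 0.019776053726673126 cup r 0.027912277728319168 299 dist 0.08805937882828979 ang 201.42256282069923
face mid [0.56731504 0.1665897  0.14160157] cup floor [0.6447032  0.14909194 0.10328245]
scene
tilt 29.938556611944442 dir -36.48825917360022 N 4703 hub r 0.01985333487391472 cup r 0.02869277633726597 155 dist 0.0880757541591379 ang 200.83890302200163
face mid [0.5661544  0.16845646 0.14321944] cup floor [0.64333813 0.15033943 0.10473848]
side
tilt 30.00063612186112 dir -36.55840786760435 N 1669 hub r 0.0 cup r 0.020398790016770363 15 dist 0.0725724091973695 ang 205.79076063202612
face mid [0.56669474 0.16843802 0.14221434] cup floor [0.63216203 0.15920076 0.11214007]
```

```bash
python3 -m jog '[[[-0.15,0.126,-0.34,-0.09,-0.11,0],[-0.15,0.126,-0.34,0,0,0],[-0.15,0.126,-0.34,0,0,0],[-0.15,0.126,-0.34,0,0,0],[0,0,0,0,0,0],[0,0,0,0,0,0],[0,0,0,0,0,0]]]'
python3 - <<'E'
from h import *
from rig import imaging,telemetry
o=telemetry.get_obs();R=np.array(o["orientation"]);p=np.array(o["position"])
n=np.array([.400,-.298,.866]);cup=np.array([.6447,.1491,.1033])
d=p-(cup+n*.0345);print("above seat",d@n,"lateral",d-n*(d@n),"toolz",R[:,2],o["force"])
for s in("wrist","scene","side"):
    f=imaging.grab_frame(s);np.savez(f"pics/{s}4.npz",**f)
    P=pts(f).reshape(-1,3);I=f["pixels"].reshape(-1,3);L=(P-p)@R
    m=(np.hypot(L[:,0],L[:,1])<.034)&(L[:,2]>.005)&(L[:,2]<.03)&(I.min(1)>110)
    if m.sum()>30:
        c,r=circ(L[m]);A=L[m]
        print(s,m.sum(),"pot axis in tool xy",c,"r",r)
    u,v=proj(f,p).astype(int)
    if s!="wrist": cv2.imwrite(f"pics/{s}4.png",cv2.resize(f["pixels"][max(0,v-75):v+75,max(0,u-100):u+100],(400,300)))
cv2.imwrite("pics/m4.png",np.hstack([cv2.imread("pics/scene4.png"),cv2.imread("pics/side4.png")]))
E
```

```text
t: 5.25
position: [0.673, 0.1295, 0.163]
orientation: [[0.305, 0.865, -0.398], [0.935, -0.192, 0.298], [0.182, -0.463, -0.867]]
force: [0.7, -0.1, -1.3]
finger_gap: 0.0434
finger_force: 40.9
above seat 0.034447990653916065 lateral [7.48429529e-04 9.00401707e-04 1.34681358e-05] toolz [-0.39811685  0.29825058 -0.86749615] [ 0.66715542 -0.10514756 -1.30541713]
wrist 464 pot axis in tool xy [-0.00061347 -0.00021571] r 0.022205263810413704
scene 70 pot axis in tool xy [ 0.00183872 -0.00167589] r 0.020872634580925677
side 41 pot axis in tool xy [-0.00169049 -0.00020189] r 0.02083889602477856
```

View pics/m4.png

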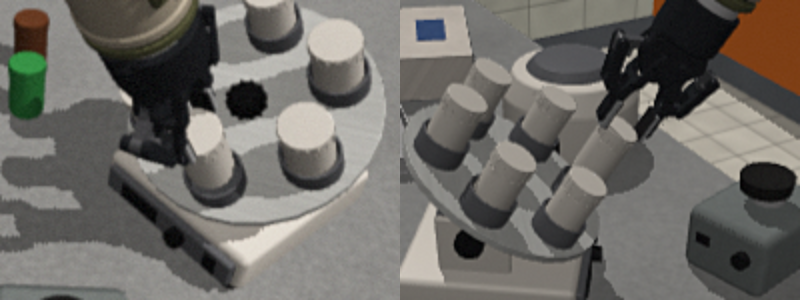

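The scene half shows the pot at (210,150), right over the cup mouth at (215,180). The side half shows its axis parallel to its neighbours. I'll insert it slowly and check the force.

```bash
python3 -m jog '[[[-0.055,0.02,-0.1,0,0,0],[-0.047,0.034,-0.1,0,0,0],[-0.047,0.034,-0.1,0,0,0],[-0.047,0.034,-0.1,0,0,0],[0,0,0,0,0,0]]]'
python3 -m jog '[[[-0.047,0.034,-0.1,0,0,0],[-0.047,0.034,-0.1,0,0,0],[0,0,0,0,0,0],[0,0,0,0,0,0]]]'
```

```text
t: 5.9
position: [0.6613, 0.1367, 0.1407]
orientation: [[0.304, 0.864, -0.402], [0.935, -0.19, 0.298], [0.181, -0.467, -0.866]]
force: [0.7, -0.4, 0.7]
finger_gap: 0.0434
finger_force: 40.9
t: 6.3
position: [0.6598, 0.1386, 0.1352]
orientation: [[0.305, 0.867, -0.395], [0.935, -0.192, 0.299], [0.183, -0.461, -0.868]]
force: [2.3, -6.3, 21.5]
finger_gap: 0.0436
finger_force: 43.2
```

```bash
python3 -m jog '[[[0.01,-0.01,0.02,0,0,0],[0,0,0,0,0,0],[0,0,0,0,0,0],[0,0,0,0,0,0]]]' 0.25
python3 -m jog '[[[0.08,-0.06,0.17,0,0,0],[0.16,-0.12,0.34,0,0,0],[0.16,-0.12,0.34,0,0,0],[0.16,-0.12,0.34,0,0,0],[0,0,0,0,0,0],[0,0,0,0,0,0]]]'
python3 - <<'E'
from ref import *
from rig import imaging,telemetry
o=telemetry.get_obs();R=np.array(o["orientation"]);p=np.array(o["position"])
f=imaging.grab_frame("wrist");np.savez("pics/wrist5.npz",**f);cv2.imwrite("pics/w5.png",f["pixels"])
f2=imaging.grab_frame("side");cv2.imwrite("pics/s5.png",f2["pixels"])
try: nr,ax,ay,face,_=refine(f)
except Exception as e: print(e)
n=np.array([.400,-.298,.866]);face=np.array([.5673,.1666,.1416])
P=pts(f).reshape(-1,3);h=(P-face)@n
for name,c in(("cup",np.array([.6447,.1491,.1033])-.003*n),):
    d=P-c;l=np.linalg.norm(d-np.outer(d@n,n),axis=1);m=(l<.032)&(h>.06)&(h<.12)
    print("new pot cap h",np.percentile(h[m],[50,90,97]))
m=(h>.06)&(h<.09);print("all cap h",np.percentile(h[m],[50,90,97]))
d=face+.005*n-p;print(p,R[:,2],"d hub",d,"along n",d@n,"lat",d-n*(d@n),o["force"],o["torque"],np.round(o["joint_positions"],2),o["finger_gap"])
E
```

```text
t: 6.7
position: [0.6577, 0.1394, 0.1321]
orientation: [[0.304, 0.864, -0.401], [0.935, -0.191, 0.298], [0.181, -0.466, -0.866]]
force: [0.3, -0.3, -0.4]
finger_gap: 0.0638
finger_force: 0.0
t: 7.3
position: [0.6859, 0.1182, 0.192]
orientation: [[0.304, 0.864, -0.4], [0.935, -0.191, 0.298], [0.181, -0.465, -0.867]]
force: [0.3, 0.5, -0.7]
finger_gap: 0.0641
finger_force: 0.0
tilt 30.029081257351585 dir -36.6644056702921 N 19284 hub r 0.02004154771566391 cup r 0.027816761285066605 376 dist 0.0877066175212323 ang 201.50748081097754
face mid [0.56759958 0.16658356 0.1413853 ] cup floor [0.64467355 0.14929532 0.10314696]
new pot cap h [0.07755261 0.07843569 0.0788066 ]
all cap h [0.07764805 0.08264345 0.087578  ]
[0.68593957 0.11816428 0.19203286] [-0.40009741  0.29819246 -0.86660448] d hub [-0.11663957  0.04694572 -0.04610286] along n -0.1005707274059448 lat [-0.07641128  0.01697564  0.04099139] [ 0.32969875  0.46737295 -0.68401145] [-0.28198014 -0.4589957  -0.0026862 ] [-0.05  0.78 -0.07  1.36 -0.3   1.41 -0.26] 0.0641325627411184
```

View pics/w5.png

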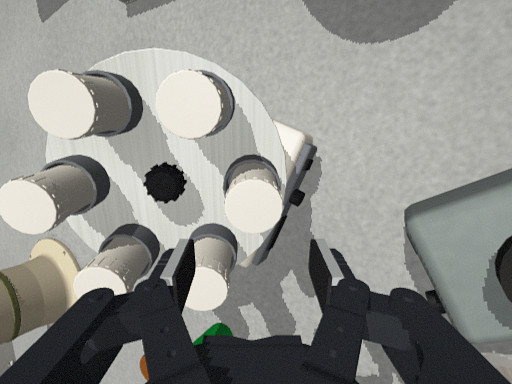

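The wrist view shows the pot seated level with its neighbours at (253,200), its cap 78 mm above the face. The hub is at (165,183). I'll move over the hub, with the closing line turned 30° so the fingers face the gaps between pots.

```bash
python3 -m jog '[[[-0.255,0.057,0.137,-0.333,0.248,-0.722],[-0.255,0.057,0.137,-0.333,0.248,-0.722],[-0.255,0.057,0.137,-0.333,0.248,-0.722],[-0.255,0.057,0.137,-0.333,0.248,-0.722],[-0.255,0.057,0.137,-0.333,0.248,-0.722],[-0.255,0.057,0.137,-0.333,0.248,-0.722],[0,0,0,0,0,0],[0,0,0,0,0,0],[0,0,0,0,0,0]]]'
cat > st.py <<'E'
from h import *
from rig import telemetry
n=np.array([.4015,-.2985,.8658]);n/=np.linalg.norm(n);face=np.array([.5675,.1666,.1415])
def st():
    o=telemetry.get_obs();R=np.array(o["orientation"]);p=np.array(o["position"]);d=p-face
    F=np.array(o["force"]);T=np.array(o["torque"])
    up=np.array([-n[0],-n[1],0]);ax=up-n*(up@n);ax/=np.linalg.norm(ax);ay=np.cross(n,ax)
    return dict(t=o["t"],h=d@n,lat=d-n*(d@n),z=R[:,2]+n,ang=np.degrees(np.arctan2(R[:,1]@ay,R[:,1]@ax)),Tn=T@n,Tarm=np.cross(d,F)@n,F=F,T=T,j7=o["joint_positions"][6],tau7=o["joint_torque"][6],gap=o["finger_gap"],ff=o["finger_force"])
if __name__=="__main__":
    for k,v in st().items(): print(k,np.round(v,4),end="; ")
    print()
E
python3 st.py
```

```text
t: 8.3
position: [0.6097, 0.1352, 0.2325]
orientation: [[0.694, 0.598, -0.401], [0.716, -0.632, 0.298], [-0.075, -0.494, -0.866]]
force: [-0.1, -0.9, -1.0]
finger_gap: 0.0643
finger_force: 0.0
t 8.3; h 0.1051; lat [-0.  0.  0.]; z [ 0.0009 -0.0004 -0.0005]; ang 171.3552; Tn 0.0069; Tarm 0.0; F [-0.1126 -0.935  -0.9847]; T [-0.3143 -0.4793 -0.0115]; j7 -0.7218; tau7 0.0093; gap 0.0643; ff 0.0;
```

```bash
python3 -m jog '[[[0,0,0,0.4,-0.3,0.866],[0,0,0,0.4,-0.3,0.866],[0,0,0,0.4,-0.3,0.866],[0,0,0,0.4,-0.3,0.866],[0,0,0,0.4,-0.3,0.866],[0,0,0,0.4,-0.3,0.866],[0,0,0,0.4,-0.3,0.866],[0,0,0,0.4,-0.3,0.866],[0,0,0,0.4,-0.3,0.866],[0,0,0,0.4,-0.3,0.866],[0,0,0,0,0,0],[0,0,0,0,0,0]]]' >/dev/null; python3 st.py
python3 -m jog '[[[-0.137,0.101,-0.294,0,0,0],[-0.137,0.101,-0.294,0,0,0],[-0.137,0.101,-0.294,0,0,0],[-0.137,0.101,-0.294,0,0,0],[0,0,0,0,0,0],[0,0,0,0,0,0]]]' ; python3 st.py
```

```text
t 9.5; h 0.1054; lat [-0.0001 -0.0002 -0.    ]; z [ 0.0025  0.0013 -0.0007]; ang -128.9063; Tn -0.0228; Tarm -0.0001; F [-0.2613  1.0844  0.1341]; T [-0.2617 -0.444  -0.058 ]; j7 0.1713; tau7 0.2138; gap 0.0643; ff 0.0; 
t: 10.1
position: [0.5824, 0.1554, 0.1746]
orientation: [[-0.168, 0.902, -0.399], [0.906, 0.301, 0.299], [0.39, -0.311, -0.867]]
force: [-0.4, 0.8, -0.5]
finger_gap: 0.064
finger_force: 0.0
t 10.1; h 0.038; lat [-0.0003  0.0002  0.0002]; z [ 0.0027  0.0007 -0.001 ]; ang -128.8023; Tn -0.0268; Tarm -0.0002; F [-0.4458  0.8357 -0.4578]; T [-0.3066 -0.4324 -0.0378]; j7 0.1817; tau7 -0.0158; gap 0.064; ff 0.0;
```

```bash
python3 -m jog '[[[-0.094,0.07,-0.202,0,0,0],[-0.094,0.07,-0.202,0,0,0],[-0.094,0.07,-0.202,0,0,0],[0,0,0,0,0,0],[0,0,0,0,0,0]]]' >/dev/null; python3 st.py
python3 -m jog '[[[0,0,0,0,0,0],[0,0,0,0,0,0],[0,0,0,0,0,0],[0,0,0,0,0,0]]]' 1 60 >/dev/null; python3 st.py
python3 -m jog '[[[0,0,0,0,0,0]]]' >/dev/null; python3 st.py;python3 -m jog '[[[0,0,0,0,0,0]]]' >/dev/null; python3 st.py
```

```text
t 10.6; h 0.0024; lat [-0.0007  0.0002  0.0004]; z [ 0.0022  0.0007 -0.0008]; ang -128.7405; Tn -0.0173; Tarm 0.0002; F [ 0.7036 -0.4812 -0.0625]; T [-0.3509 -0.4345 -0.0071]; j7 0.1874; tau7 0.0025; gap 0.0638; ff 0.0; 
t 11.0; h 0.0029; lat [-0.0005  0.0002  0.0003]; z [ 0.0032  0.0008 -0.0012]; ang -128.7303; Tn 0.0197; Tarm 0.0001; F [-0.1864 -0.0637 -0.5749]; T [-0.3328 -0.4378  0.0261]; j7 0.1876; tau7 -0.0004; gap 0.0057; ff 0.0; 
t 11.1; h 0.0028; lat [-0.0006  0.0002  0.0003]; z [ 0.003   0.0008 -0.0011]; ang -128.731; Tn 0.0156; Tarm 0.0006; F [-0.4771 -0.5091 -1.0389]; T [-0.3276 -0.4403  0.0181]; j7 0.1876; tau7 -0.0003; gap -0.0004; ff 0.0; 
t 11.2; h 0.0028; lat [-0.0006  0.0002  0.0003]; z [ 0.0029  0.0008 -0.0011]; ang -128.7293; Tn -0.0136; Tarm 0.0003; F [-0.6923 -0.1623  0.529 ]; T [-0.2812 -0.3684 -0.0124]; j7 0.1876; tau7 -0.0002; gap 0.0001; ff 0.0;
```

```bash
python3 - <<'E'
from h import *
from rig import imaging
from st import st,face,n
f=imaging.grab_frame("wrist");g=imaging.grab_frame("scene");np.savez("pics/w6.npz",**f)
print(proj(f,face),proj(f,face+.02*n),proj(g,face))
cv2.imwrite("pics/m6.png",np.hstack([cv2.resize(f["pixels"],(400,300)),cv2.resize(g["pixels"][130:280,280:480],(400,300))]))
E
```

```text
[253.13373702 222.5142505 ] [253.39929967 235.94002525] [368.51636378 208.12036245]
```

View pics/m6.png

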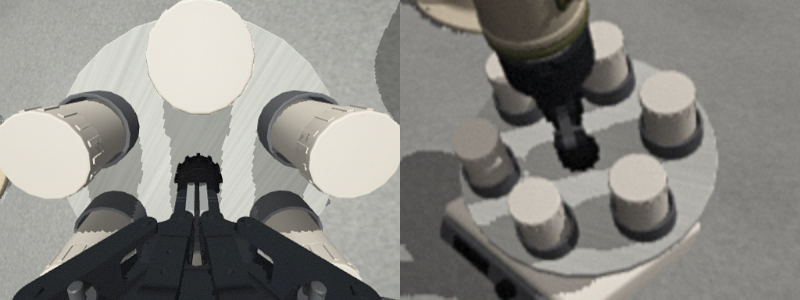

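```bash
python3 - <<'E'
from h import *
from rig import telemetry
o=telemetry.get_obs();R=np.array(o["orientation"]);p=np.array(o["position"])
f=dict(np.load("pics/w6.npz"));Q=(pts(f)-p)@R
print("tcp px",proj(f,p))
for v in range(195,300,6): print(v,[np.round(Q[v,u]*1000).astype(int).tolist() for u in(230,248,256,262)],f["pixels"][v,256])
E
```

```text
tcp px [252.34317302 223.65666224]
195 [[20, -15, 3], [19, -3, 4], [20, 2, 3], [20, 6, 3]] [158 167 164]
201 [[16, -15, 2], [17, -3, -1], [17, 2, -1], [16, 6, 1]] [15 19 17]
207 [[11, -15, 2], [17, -3, -12], [17, 2, -13], [16, 6, -10]] [25 22 26]
213 [[10, -15, -5], [14, -3, -16], [14, 2, -15], [15, 6, -16]] [31 29 29]
219 [[9, -14, -12], [11, -3, -17], [11, 2, -16], [11, 6, -18]] [25 22 16]
225 [[7, -14, -17], [7, -3, -18], [7, 2, -17], [7, 6, -17]] [31 29 29]
231 [[2, -14, -16], [3, -3, -17], [3, 2, -18], [3, 6, -18]] [25 21 25]
237 [[-2, -14, -16], [10, -2, -38], [10, 2, -39], [10, 5, -38]] [88 88 84]
243 [[-7, -14, -14], [10, -2, -45], [10, 2, -46], [10, 5, -45]] [164 167 163]
249 [[6, -12, -45], [11, -2, -52], [10, 2, -51], [10, 5, -52]] [158 160 156]
255 [[6, -11, -50], [10, -2, -57], [10, 2, -57], [10, 4, -57]] [158 163 157]
261 [[6, -11, -56], [10, -2, -62], [10, 2, -62], [11, 4, -63]] [160 160 159]
267 [[6, -11, -61], [10, -2, -68], [10, 1, -67], [10, 4, -68]] [156 156 151]
273 [[13, -9, -75], [8, -2, -69], [8, 1, -69], [11, 4, -73]] [185 187 185]
279 [[11, -9, -78], [5, -2, -69], [6, 1, -71], [11, 4, -78]] [45 43 39]
285 [[11, -9, -82], [2, -2, -69], [7, 1, -75], [11, 4, -81]] [22 17 13]
291 [[11, -9, -85], [-2, -2, -68], [5, 1, -77], [11, 3, -85]] [36 33 33]
297 [[11, -9, -88], [-5, -2, -69], [3, 1, -78], [11, 3, -88]] [29 28 24]
```

```bash
python3 - <<'E'
from h import *
from rig import telemetry
p5=np.array([.68594,.11816,.19203]);R5=np.array([[.304,.864,-.400],[.935,-.191,.298],[.181,-.465,-.867]])
f=dict(np.load("pics/wrist5.npz"));Q=(pts(f)-p5)@R5
L=Q.reshape(-1,3);I=f["pixels"].reshape(-1,3)
m=(abs(L[:,0])<.016)&(abs(L[:,1])<.06)&(abs(L[:,1])>.025)&(L[:,2]>-.12)&(L[:,2]<.02)
print("open64: finger pts",m.sum());h,e=np.histogram(L[m,2],np.arange(-.12,.021,.01));print(dict(zip(e.round(3),h)))
for v,u in((245,188),(250,180),(260,178),(280,170)): print((Q[v,u]*1000).round())
o=telemetry.get_obs();R=np.array(o["orientation"]);p=np.array(o["position"])
f=dict(np.load("pics/w6.npz"));L=((pts(f)-p)@R).reshape(-1,3)
m=(abs(L[:,0])<.03)&(L[:,2]>-.11)&(L[:,2]<-.03)
for a in np.arange(-.11,-.03,.01):
    k=m&(L[:,2]>a)&(L[:,2]<=a+.01); print(a.round(3),k.sum(),L[k].min(0).round(3) if k.any() else"",L[k].max(0).round(3) if k.any() else "")
E
```

```text
open64: finger pts 19804
{np.float64(-0.12): np.int64(3410), np.float64(-0.11): np.int64(3693), np.float64(-0.1): np.int64(5781), np.float64(-0.09): np.int64(3064), np.float64(-0.08): np.int64(1097), np.float64(-0.07): np.int64(1114), np.float64(-0.06): np.int64(921), np.float64(-0.05): np.int64(646), np.float64(-0.04): np.int64(78), np.float64(-0.03): np.int64(0), np.float64(-0.02): np.int64(0), np.float64(-0.01): np.int64(0), np.float64(-0.0): np.int64(0), np.float64(0.01): np.int64(0)}
[ 10. -33. -48.]
[ 10. -35. -53.]
[ 10. -34. -61.]
[  8. -34. -74.]
-0.11 8648 [-0.012 -0.057 -0.11 ] [ 0.017  0.056 -0.1  ]
-0.1 4473 [-0.011 -0.049 -0.1  ] [ 0.018  0.048 -0.09 ]
-0.09 5156 [-0.014 -0.041 -0.09 ] [ 0.014  0.04  -0.08 ]
-0.08 4743 [-0.03  -0.094 -0.08 ] [ 0.03   0.096 -0.07 ]
-0.07 1937 [-0.03  -0.092 -0.07 ] [ 0.03   0.097 -0.06 ]
-0.06 1591 [-0.029 -0.092 -0.06 ] [ 0.03   0.094 -0.05 ]
-0.05 1672 [-0.029 -0.092 -0.05 ] [ 0.029  0.094 -0.04 ]
-0.04 1303 [-0.03  -0.092 -0.04 ] [ 0.03   0.093 -0.03 ]
```

The wrist depth puts the actual fingertips about 35 mm behind the reported TCP, so they shut just above the hub. I'll reopen, go 33 mm deeper with a force check, and grip again.

```bash
python3 -m jog '[[[0,0,0,0,0,0],[0,0,0,0,0,0],[0,0,0,0,0,0],[0,0,0,0,0,0]]]' 0.33 40 >/dev/null; python3 st.py
python3 -m jog '[[[-0.08,0.06,-0.173,0,0,0],[-0.08,0.06,-0.173,0,0,0],[0,0,0,0,0,0]]]' >/dev/null; python3 st.py
python3 -m jog '[[[-0.052,0.039,-0.113,0,0,0],[-0.052,0.039,-0.113,0,0,0],[0,0,0,0,0,0],[0,0,0,0,0,0]]]' >/dev/null; python3 st.py
python3 -m jog '[[[0,0,0,0,0,0],[0,0,0,0,0,0],[0,0,0,0,0,0],[0,0,0,0,0,0],[0,0,0,0,0,0]]]' 1 50 >/dev/null; python3 st.py
```

```text
t 11.7; h 0.0027; lat [-0.0006  0.0002  0.0004]; z [ 0.0028  0.0008 -0.001 ]; ang -128.7299; Tn 0.0049; Tarm 0.0005; F [-0.0409 -0.6212 -0.6299]; T [-0.2985 -0.4353 -0.006 ]; j7 0.1875; tau7 -0.0001; gap 0.0565; ff 0.0; 
t 12.0; h -0.0194; lat [-0.0015  0.0001  0.0007]; z [-0.0001  0.0003  0.0001]; ang -128.7249; Tn -0.0498; Tarm -0.0012; F [0.0911 0.4871 0.8899]; T [-0.3263 -0.3845 -0.0387]; j7 0.1904; tau7 0.0198; gap 0.0575; ff 0.0; 
t 12.4; h -0.0304; lat [-0.0005  0.0002  0.0003]; z [ 0.0026  0.0007 -0.0009]; ang -128.7302; Tn 0.003; Tarm 0.0003; F [-0.3186 -0.3734  0.441 ]; T [-0.3273 -0.4784 -0.0096]; j7 0.1921; tau7 0.0024; gap 0.0573; ff 0.0; 
t 12.9; h -0.0295; lat [ 0.0007  0.0006 -0.0001]; z [ 0.0058  0.0015 -0.0021]; ang -128.7259; Tn 0.0529; Tarm -0.0023; F [5.2365 0.1347 0.5344]; T [-0.1109 -1.331  -0.3463]; j7 0.1922; tau7 0.0062; gap 0.0339; ff 49.9233;
```

```bash
cat > log.py <<'E'
from st import st
import json,sys
s=st();json.dump(dict(d=sys.argv[1],**{k:float(s[k]) for k in("t","ang","Tn","Tarm","tau7","j7","h","gap")},lat=s["lat"].tolist(),F=s["F"].tolist()),open("log.jsonl","a"));open("log.jsonl","a").write("\n")
E
python3 -m jog '[[[0,0,0,0,0,0],[0,0,0,0,0,0]]]' 1 80 >/dev/null
for i in $(seq 32); do python3 -m jog '[[[0,0,0,0.268,-0.199,0.577]]]' >/dev/null; python3 log.py +; done
python3 - <<'E'
import json
for l in open("log.jsonl"):
    s=json.loads(l);print(s["t"],*(round(s[k],3) for k in("ang","Tn","Tarm","tau7","j7","h","gap")),[round(1000*x,1) for x in s["lat"]])
E
```

```text
13.2 -124.715 -0.111 -0.001 -1.542 0.248 -0.029 0.034 [0.8, 0.6, -0.2]
13.3 -120.582 -0.073 -0.003 -0.871 0.305 -0.029 0.033 [0.8, 0.7, -0.1]
13.4 -116.573 -0.125 -0.002 -0.806 0.361 -0.029 0.033 [0.8, 0.7, -0.2]
13.5 -112.57 -0.111 -0.003 -0.809 0.416 -0.029 0.033 [0.9, 0.7, -0.2]
13.6 -108.571 -0.175 -0.002 -0.819 0.471 -0.029 0.033 [0.9, 0.8, -0.2]
13.7 -104.572 -0.158 -0.002 -0.824 0.526 -0.029 0.033 [0.9, 0.8, -0.2]
13.8 -100.571 -0.108 -0.003 -0.832 0.581 -0.029 0.033 [1.0, 0.8, -0.2]
13.9 -96.571 -0.136 -0.002 -0.838 0.635 -0.029 0.033 [1.0, 0.8, -0.2]
14.0 -92.57 -0.107 -0.002 -0.819 0.69 -0.029 0.033 [1.0, 0.9, -0.2]
14.1 -88.572 -0.084 -0.003 -0.822 0.744 -0.029 0.033 [1.0, 0.9, -0.2]
14.2 -84.568 -0.011 -0.003 -0.831 0.798 -0.029 0.033 [1.1, 1.0, -0.2]
14.3 -80.565 -0.039 -0.003 -0.838 0.853 -0.029 0.033 [1.1, 1.0, -0.1]
14.4 -76.566 -0.071 -0.002 -0.837 0.906 -0.029 0.033 [1.1, 1.1, -0.1]
14.5 -72.568 -0.062 -0.002 -0.835 0.96 -0.029 0.033 [1.1, 1.1, -0.1]
14.6 -68.564 -0.04 -0.002 -0.834 1.014 -0.029 0.033 [1.1, 1.1, -0.1]
14.7 -64.564 -0.099 -0.003 -0.831 1.067 -0.029 0
[... 421 characters left out ...]
33 [1.1, 1.4, 0.0]
15.4 -36.561 -0.074 -0.003 -0.82 1.439 -0.029 0.034 [1.0, 1.5, 0.0]
15.5 -32.559 -0.101 -0.003 -0.817 1.491 -0.029 0.033 [1.0, 1.5, 0.1]
15.6 -28.561 -0.096 -0.004 -0.815 1.544 -0.029 0.033 [1.0, 1.5, 0.1]
15.7 -24.562 -0.04 -0.004 -0.811 1.596 -0.029 0.033 [0.9, 1.6, 0.1]
15.8 -20.563 -0.107 -0.004 -0.808 1.648 -0.029 0.033 [0.9, 1.6, 0.1]
15.9 -16.558 -0.081 -0.004 -0.804 1.701 -0.029 0.033 [0.9, 1.6, 0.2]
16.0 -12.565 -0.092 -0.004 -0.8 1.753 -0.029 0.033 [0.8, 1.7, 0.2]
16.1 -8.564 -0.086 -0.005 -0.796 1.805 -0.029 0.033 [0.8, 1.7, 0.2]
16.2 -4.566 -0.103 -0.002 -0.792 1.857 -0.029 0.034 [0.8, 1.7, 0.2]
16.3 -0.568 -0.077 -0.004 -0.788 1.91 -0.029 0.033 [0.8, 1.7, 0.2]
```

```bash

for i in $(seq 70); do python3 -m jog '[[[0,0,0,-0.268,0.199,-0.577]]]' >/dev/null; python3 log.py -; done
for i in $(seq 70); do python3 -m jog '[[[0,0,0,0.268,-0.199,0.577]]]' >/dev/null; python3 log.py +; done
cat > fit.py <<'E'
import json,numpy as np
S=[json.loads(l) for l in open("log.jsonl")]
a=np.unwrap(np.radians([s["ang"] for s in S]));T=np.array([s["Tn"] for s in S]);d=np.array([1 if s["d"]=="+" else -1 for s in S])
k=np.array([i>1 and d[i]==d[i-1]==d[i-2] for i in range(len(d))])
def fit(k):
    A=np.c_[-d,np.ones(len(d)),np.cos(a),np.sin(a)][k];x,*_=np.linalg.lstsq(A,T[k],rcond=None);r=T[k]-A@x
    # disc torque on tool felt = -(drag) + G, G = c cos a + s sin a ; gravity torque on disc G=-m*sin(heavy-180)
    s=r.std();cov=np.linalg.inv(A.T@A)*s*s
    amp=np.hypot(x[2],x[3]);print("drag,bias,c,s",x.round(4),"amp",amp.round(4),"res",s.round(4),"phase sd deg",np.degrees(np.sqrt(cov[2,2])/amp).round(1))
    # G(a)=amp*sin(180-heavy), heavy=a+b -> c cos a + s sin a = amp*sin(a+b)
    b=np.degrees(np.arctan2(x[2],x[3]));print("heavy = ang + ",b,"; now ang",np.degrees(a[-1]),"heavy now",(b+np.degrees(a[-1]))%360,"j7",S[-1]["j7"],"t",S[-1]["t"]);return b
fit(k);fit(k&(d>0));fit(k&(d<0));fit(k&(np.arange(len(d))<102));fit(k&(np.arange(len(d))>=32))
E
python3 fit.py
```

```text
drag,bias,c,s [ 0.1346 -0.0039  0.0655 -0.068 ] amp 0.0944 res 0.0366 phase sd deg 2.7
heavy = ang +  136.08019813150293 ; now ang -0.5628335342714883 heavy now 135.51736459723145 j7 1.9135971600816422 t 30.3
drag,bias,c,s [ 0.0686 -0.0686  0.0604 -0.0643] amp 0.0882 res 0.0376 phase sd deg 3.8
heavy = ang +  136.7665125125743 ; now ang -0.5628335342714883 heavy now 136.20367897830283 j7 1.9135971600816422 t 30.3Traceback (most recent call last):
  File "fit.py", line 12, in <module>
    fit(k);fit(k&(d>0));fit(k&(d<0));fit(k&(np.arange(len(d))<102));fit(k&(np.arange(len(d))>=32))
                        ~~~^^^^^^^^^
  File "fit.py", line 8, in fit
    s=r.std();cov=np.linalg.inv(A.T@A)*s*s
                  ~~~~~~~~~~~~~^^^^^^^
    ainv = _umath_linalg.inv(a, signature=signature)
    raise LinAlgError("Singular matrix")
numpy.linalg.LinAlgError: Singular matrix
```

The heavy side fits cleanly: amplitude 0.094 N m, phase sd under 4°, now at 135.5°. Lowest is 180°, so I'll turn another 44.5°.

```bash
python3 -m jog '[[[0,0,0,0.268,-0.199,0.577],[0,0,0,0.268,-0.199,0.577],[0,0,0,0.268,-0.199,0.577],[0,0,0,0.268,-0.199,0.577],[0,0,0,0.268,-0.199,0.577],[0,0,0,0.268,-0.199,0.577],[0,0,0,0.268,-0.199,0.577],[0,0,0,0.268,-0.199,0.577],[0,0,0,0.268,-0.199,0.577],[0,0,0,0.268,-0.199,0.577],[0,0,0,0.268,-0.199,0.577],[0,0,0,0.03,-0.023,0.067],[0,0,0,0,0,0],[0,0,0,0,0,0],[0,0,0,0,0,0],[0,0,0,0,0,0],[0,0,0,0,0,0]]]' >/dev/null; python3 st.py
python3 - <<'E'
from h import *
from rig import imaging
from st import st,n,face
up=np.array([-n[0],-n[1],0]);ax=up-n*(up@n);ax/=np.linalg.norm(ax);ay=np.cross(n,ax)
for s in("scene","side"):
    f=imaging.grab_frame(s);cv2.imwrite(f"pics/{s}7.png",f["pixels"])
    P=pts(f).reshape(-1,3);I=f["pixels"].reshape(-1,3);d=P-face;h=d@n;x,y=d@ax,d@ay;r=np.hypot(x,y);t=np.arctan2(y,x)
    k=(h>.072)&(h<.084)&(r>.065)&(r<.115)&(I.min(1)>110)
    print(s,"cap phase mod60",np.degrees(np.angle(np.exp(6j*t[k]).mean()))/6%60,np.histogram(np.degrees(t[k])%360,np.arange(-16,345,60)+0)[0],"h",np.median(h[k]))
a,b=cv2.imread("pics/scene7.png"),cv2.imread("pics/side7.png")
cv2.imwrite("pics/m7.png",np.hstack([cv2.resize(a,(400,300)),cv2.resize(b,(400,300))]))
E
```

```text
t 32.0; h -0.0293; lat [0.0003 0.0017 0.0005]; z [-0.0016  0.0017  0.0013]; ang 43.7523; Tn 0.1159; Tarm -0.0045; F [4.7574 2.3765 3.9981]; T [ 0.5759 -0.7019 -0.3752]; j7 2.4931; tau7 -0.1103; gap 0.0335; ff 79.7037; 
scene cap phase mod60 13.849971080254697 [303   1 356 494 569 515] h 0.07811954844558824
side cap phase mod60 13.818211159898802 [182 205  44 117   0 143] h 0.07766496900602819
```

View pics/m7.png

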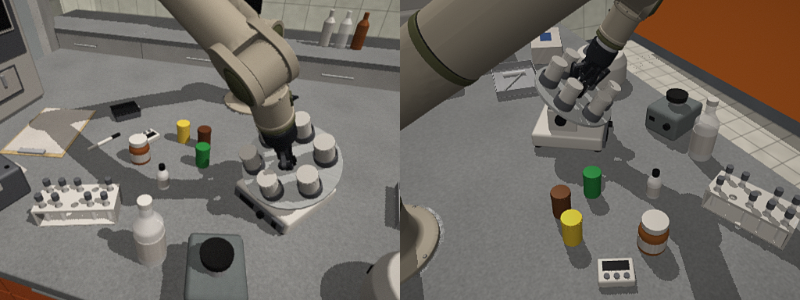

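The scene half shows all six pots seated, with the gripper on the hub at (287,160). The jar, dropper and timer haven't moved. The caps' phase of 13.8° matches the tool angle, so the grip did not slip. Handing in.

```bash
python3 -m jog '[[[0,0,0,0,0,0],[0,0,0,0,0,0],[0,0,0,0,0,0]]]' >/dev/null; python3 st.py; python3 -c "
from rig import ctrl;print(ctrl.finish_job())"
```

```text
t 32.4; h -0.0293; lat [0.0003 0.0017 0.0004]; z [-0.0016  0.0017  0.0013]; ang 43.7513; Tn 0.1172; Tarm -0.0037; F [4.9198 3.4616 4.979 ]; T [ 0.5553 -0.7477 -0.3799]; j7 2.4931; tau7 -0.1099; gap 0.0333; ff 79.7031; 
the job is handed in; nothing more can be done
None
```

I handed in the job at 32 s, but no verdict came back: the pot is home in its cup, the heavy side is within about 1° of lowest by my torque fit, and the gripper still holds the hub nut at about 80 N with everything at rest.

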